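Load the specimen carrier, shut it and pin it for transport

TASK

Make the specimen carrier ready for transport: stand the screw-cap jar upright inside it, then shut the lid fully, and then lock it by pushing the slim steel pin through all three eyes of the lock from the outer, right-hand end, until its handle is up against the first eye plate. Keep the jar upright, and leave the stout pin and everything else on the bench where they are.

Things in the scene. Friction and masses are not known exactly. Their poses are not given: they have to be found in the camera images.
- carrier: White plastic tub with a grey hinged lid, fixed to the bench. Outer 130 (x) x 150 (y) x 66 mm high, walls and floor 5 mm, inside 120 x 140 mm. Origin: centre of its underside. -x is its front (towards the robot), +y its left, z up. The hinge runs along y atop the back (+x) wall. The pin lock of three steel eye plates stands out 43 mm from the front wall, near its right end.
- carrier_lid (a joint): Lid angle in rad: 0 fully shut, 1.57 standing upright, opens upward and backward to 1.85. The lid is a 132 (front to back) x 152 x 6 mm plate; shut, its top is 72 mm above the bench. A stiff hinge lets it stay where it is left; about 3 N at the front edge moves it.
- lid_hinge (a point): Point on the lid's hinge line, midway along it (tub x = +65, y = 0, z = 69 mm, at half the lid's thickness). Axes as the tub's.
- eye (a point): Centre of the eye's mouth on the outermost (right-hand) face of the lock: tub x -88, y -66, z 55 mm; axes as the tub's. Three upright plates 8 mm thick, 36 mm high, at tub y -66 to -58, -50 to -42 and -34 to -26 mm, have round 17 mm eyes on one line along y. The pin enters along +y. The middle plate belongs to the lid: its eye lines up only when the lid is fully shut.
- slim_pin: Pull pin lying level, 144 mm long, 120 g: ribbed grey square handle 66 x 26 x 26 mm, then a round steel shank of 12 mm diameter, 78 mm long, its last 14 mm tapering to a nose. Fits the eyes. Origin: centre of the handle's underside; x from handle to nose, z up; shank axis 13 mm above the origin; handle x -33 to +33, shank +33 to +111 mm; centre of mass in the handle.
- pin_shoulder (a point): On the slim pin's axis, at the handle's front face where the shank begins (pin x = +33, z = 13 mm). Axes as the pin's. Pushed home, this face bears on the outer eye plate.
- pin_nose (a point): Tip of the slim pin's nose, on its axis (pin x = +111, z = 13 mm). Axes as the pin's.
- stout_pin: Pull pin like the slim one, same handle and axes, but its round shank is 21 mm in diameter: too thick for the eyes, not needed. Origin: centre of the handle's underside; x from handle to nose.
- jar: White round screw-cap jar, closed, 42 mm in diameter, 55 mm tall, about 80 g, standing on the bench left of the carrier. Origin: centre of its underside, z up.
- reagent_bottle: Bystander: dropper bottle with a black cap, 39 mm in diameter, 108 mm tall, in front of and left of the carrier. Origin: centre of its underside.
- oil_bottle: Bystander: small dropper bottle with a red cap, 29 mm in diameter, 77 mm tall, behind the jar. Origin: centre of its underside.
- stain_bottle: Bystander: dropper bottle with a red cap, 39 mm in diameter, 116 mm tall, at the carrier's back right. Origin: centre of its underside.
- cup: Bystander: open clear plastic cup, 56 mm wide, 44 mm tall, at the right. Origin: centre of its underside.

How it is judged:
By the outcome, as a careful person would: the job done as asked, in the order asked, and still so for the second after the job is handed in, with the robot touching nothing.
It also fails if it takes over 67 s, if anything falls off the work surface, if the arm or the gripper's body presses on something with over 40 N, if the wrist force passes 120 N, or if a joint passes its speed limit or range.

ROBOT

A 7-joint arm with a two-finger parallel gripper is mounted at the origin on a cart in front of the work surface, level with it; the furniture and walls round the work are solid. World frame = base frame: x ahead of the robot, y to its left, z up, the work surface at z = 0. Lengths are in mm, angles in rad, forces in N, time in s.
With the tool pointing down it reaches from about 425 to 925 mm from the base axis. Payload 6.8 kg.
Tool frame: the origin (TCP) lies at the very end of the fingers, on their centre line; the grasp point (between the pads) lies 19 mm behind it (r.grasp_offset is the distance from the TCP to the grasp point, in mm); z points along the fingers, y is the line along which they close (so a half turn about z gives the same grasp; the last joint's range is limited). The gripper opens to 85 mm and grips with 20 to 120 N. Pads are 22 mm wide; open, the fingers measure 114 mm over their backs; the gripper's body (76 mm by 85 mm) begins 54 mm behind the grasp point. The pads swing forward as they close: fully open they stand 13 mm farther back than shut.
Start: joints at [-1.245, 0.477, 0.022, 1.555, -0.011, 1.109, -0.083], TCP at [283.716, 612.497, 231.308] pointing down, gripper open.
Joint ranges: [-2.96, 2.96], [-0.34, 2.1], [-1.41, 1.46], [0.24, 2.44], [-1.37, 4.51], [0.17, 1.92], [-2.96, 2.96]. Speed limits (rad/s): [2.39, 2.39, 3.14, 3.14, 3.14, 3.14, 3.14].

INTERFACE

Orientations are given as a unit quaternion [w, x, y, z].
In Python, from rig import status, eyes, job_done, r gives the robot as it stands.
- The arm moves only by the tool move_tool, called after "Emit:" as a command line: name --argument value ..., lists and objects as JSON in quotes. Schema: {"type":"object","properties":{"deltas":{"type":"array","items":{"type":"array","items":{"type":"array","items":{"type":"number"},"minItems":7,"maxItems":7},"minItems":1,"maxItems":20},"minItems":1,"maxItems":1},"only":{"type":"string"},"quiet":{"type":"boolean"},"lines":{"type":"string"}},"required":["deltas"],"additionalProperties":false}. deltas is a list that holds a single list of rows (three levels of brackets), with 1 to 20 rows, each of 7 numbers: the finger opening in mm, then dx, dy, dz in shares of the most that a row can go, 1 being 62.5 mm, then a rotation vector rx, ry, rz in parts of the range, where 1.0 means pi rad; each row shifts and turns the commanded pose from where the row before left it, along the tool's axes as they then stand; what a row does not reach is not made up. A row lasts 1/8 s, in which the tool goes at most 62.5 mm and 0.188 rad, less where a joint would pass 70% of its speed; a pose out of reach is approached as far as the arm can. The fingers move at their own pace and stop on an object; the grip force is fixed at half the most. Time passes only in rows, so rows that do not move let the fingers close. The tool returns the time, the measured TCP pose, the force, the opening and the grip force at its end. only (a regular expression) keeps the lines of the reply that match it, lines (a string "A,B") keeps lines A to B, and quiet returns only ok. A shift or turn number past 1, either way, is cut back to 1. Input that does not fit is refused with a message, and nothing moves.
- status.get_state(): the state, without advancing time (a new reading comes with each control period).
- eyes.camera(name): name is "side" or "top"; returns a dict with "frame" (384x512x3 uint8, blue, green, red), "depth" (384x512 float32, mm along the optical axis (not along the pixel's ray), 0 where there is no reading), "K" (3x3 intrinsics, pixels), "R" (3x3) and "t" (3): a world point X has camera coordinates R X + t. Camera axes: x right, y down, z forward; pixel columns grow to the right and rows downward; lengths in mm; the calibration is good to about 2 mm. A picture is of the moment at which its call begins.
- job_done(): hands the job in; it is judged then, once.
Trained networks look in the newest picture that a camera, given by its name, has taken for a name from the list of things; names that differ only in an ending like _2 or _b are one class to them, and where a whole thing is asked for, a point or a joint stands for the part that bears it (a point fixed in the world has none). Each returns a list of dicts, best first, with "conf" (0 to 1); they miss things now and then, are a little off and sometimes report something else, mostly with a low value. They report only what shows in the picture. A call takes as long as a camera call.
- eyes.search_frame(camera, name): "pixel" ([column, row] in pixels, amid what is visible of it).
- eyes.cut_out(camera, name): "region" (384x512 bool, what is visible of it) and "pixel" ([column, row] in pixels, amid what is visible of it).
- eyes.landmark_of(camera, name): "pixel" ([column, row] in pixels: a listed point, or the origin of a listed thing).
The state is a dict: "time": time; "qpos": joint angles; "qd": joint speeds; "joint_efforts": joint torques, N m; "tool_pos": TCP position; "tool_rot": TCP orientation; "wrist_force": force on the tool from outside, world axes, zero at the start; "ft_torque": the same for the moment, N m; "grip_width": finger opening in mm; "grasp_force": force on a finger pad.
Only numpy, scipy, OpenCV 4.12 (cv2) and the standard library are available. Lean on these libraries where they do the work, as an engineer would, in place of code of your own. Each camera call takes 0.05 s, during which the arm holds its last target. There are 200 camera calls.

## Working session

There is one attempt and no reset: what is moved stays moved. The work goes in short steps, Python scripts to look and compute and a tool call to move; the robot and the scene stay as the last step left them, time stands still between calls to the robot, and variables do not carry over. Pictures are saved under pics/ and viewed, at most 13 in all, crops included, and the job is handed in when it is done.

```bash
mkdir -p pics
```

Create h.py:
```python
import numpy as np, cv2
from rig import status, eyes, r
from scipy.spatial.transform import Rotation as Ro
def cam(n):
    return eyes.camera(n)
def pt(c,px,d=None):
    u,v=px; K=c["K"]
    if d is None:
        w=c["depth"][int(v)-1:int(v)+2,int(u)-1:int(u)+2]; w=w[w>0]; d=np.median(w) if w.size else np.nan
    return c["R"].T@(np.linalg.inv(K)@np.array([u,v,1])*d-c["t"])
def ptz(c,px,z):
    o=-c["R"].T@c["t"]; v=c["R"].T@np.linalg.inv(c["K"])@np.array([px[0],px[1],1]); return o+v*(z-o[2])/v[2]
def proj(c,X):
    p=c["K"]@(c["R"]@np.array(X)+c["t"]); return p[:2]/p[2]
def cloud(c,m):
    v,u=np.nonzero(m&(c["depth"]>0)); d=c["depth"][v,u]
    return (np.linalg.inv(c["K"])@np.stack([u*d,v*d,d])-c["t"][:,None]).T@c["R"]
def st():
    s=status.get_state(); return s
```

Run:
```python
from h import *
np.set_printoptions(precision=1,suppress=True)
ims=[]
for n in ["top","side"]:
    c=cam(n); im=c["frame"].copy()
    print(n,"cam at",-c["R"].T@c["t"])
    for k,z in dict(carrier=0,lid_hinge=69,eye=55,slim_pin=0,pin_shoulder=13,pin_nose=13,stout_pin=0,jar=0,reagent_bottle=0,oil_bottle=0,stain_bottle=0,cup=0).items():
        l=eyes.landmark_of(n,k)
        for q in l[:2]: print(k,round(q["conf"],2),np.array(q["pixel"]),ptz(c,q["pixel"],z))
        if l: 
            p=tuple(int(x) for x in l[0]["pixel"]); cv2.circle(im,p,3,(0,0,255),1); cv2.putText(im,k[:8],p,0,.35,(255,0,0),1)
    cv2.imwrite(f"pics/{n}0.png",cv2.resize(im,(800,600)))
print(st())
```

```text
top cam at [ 342.8  -28.5 1162.7]
carrier 0.84 [240.9 182.3] [600.7  17.9   0. ]
carrier 0.27 [286.8 145.3] [ 719.7 -132.6    0. ]
lid_hinge 0.96 [234.7 159. ] [658.   32.8  69. ]
eye 0.66 [268.9 199.8] [532.8 -67.3  55. ]
slim_pin 0.7 [336.4 185.4] [ 583.2 -284.3    0. ]
slim_pin 0.56 [233.4 158.8] [678.7  40.8   0. ]
pin_shoulder 0.54 [325.2 182.9] [ 589.4 -246.9   13. ]
pin_nose 0.75 [306.5 177.7] [ 607.6 -189.1   13. ]
stout_pin 0.92 [330.9 230.1] [ 442.5 -258.     0. ]
jar 0.77 [136.2 232.5] [449.7 344.4   0. ]
reagent_bottle 0.71 [182.4 248.9] [396.  200.7   0. ]
oil_bottle 0.66 [134.5 172.1] [642.5 357.2   0. ]
stain_bottle 0.56 [287.2 144.9] [ 721.  -133.9    0. ]
cup 0.65 [392.2 202.9] [ 522.9 -455.4    0. ]
cup 0.62 [133.3 175.5] [631.4 360.6   0. ]
side cam at [ -149.9 -1093.7  1066.1]
carrier 0.82 [262.2 186.6] [611.8  21.3   0. ]
lid_hinge 0.73 [267.1 163.5] [661.9  56.2  69. ]
eye 0.66 [255.5 193.9] [528.4 -56.5  55. ]
slim_pin 0.54 [312.9 231.1] [ 608.5 -285.6    0. ]
slim_pin 0.46 [193.7 181. ] [414.3 214.8   0. ]
pin_shoulder 0.57 [303.6 224.5] [ 594.8 -251.3   13. ]
[... 213 characters left out ...]
 0.6 [192.  182.2] [405.1 211.9   0. ]
oil_bottle 0.47 [223.1 146.4] [639.4 359.1   0. ]
stain_bottle 0.57 [313.1 195.1] [ 736.1 -137.1    0. ]
stain_bottle 0.15 [191.  162.9] [465.2 332.8   0. ]
cup 0.63 [296.8 212.1] [ 625.9 -175.7    0. ]
cup 0.54 [324.3 276.7] [ 505.6 -460.1    0. ]
{'time': 1.3, 'qpos': array([-1.2,  0.5,  0. ,  1.6, -0. ,  1.1, -0.1]), 'qd': array([-0.,  0., -0., -0.,  0., -0., -0.]), 'joint_efforts': array([  0. , -59.6,   1.6, -28.2,   0. ,   0. ,   0. ]), 'tool_pos': array([283.7, 612.5, 231.3]), 'tool_rot': array([0. , 0.2, 1. , 0. ]), 'wrist_force': array([ 0.7,  0.2, -0.2]), 'ft_torque': array([-0., -0., -0.]), 'grasp_force': 0.0, 'grip_width': 85.21297198105593}
```

View pics/top0.png

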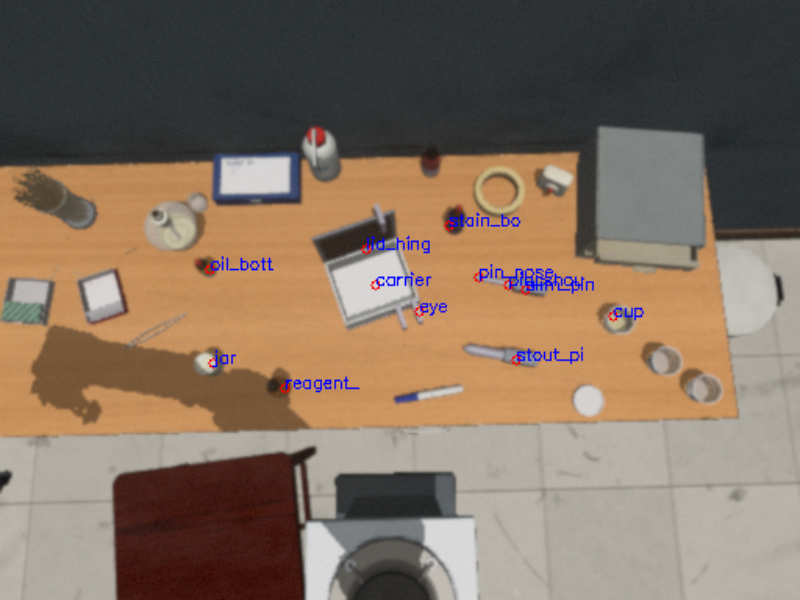

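View pics/side0.png

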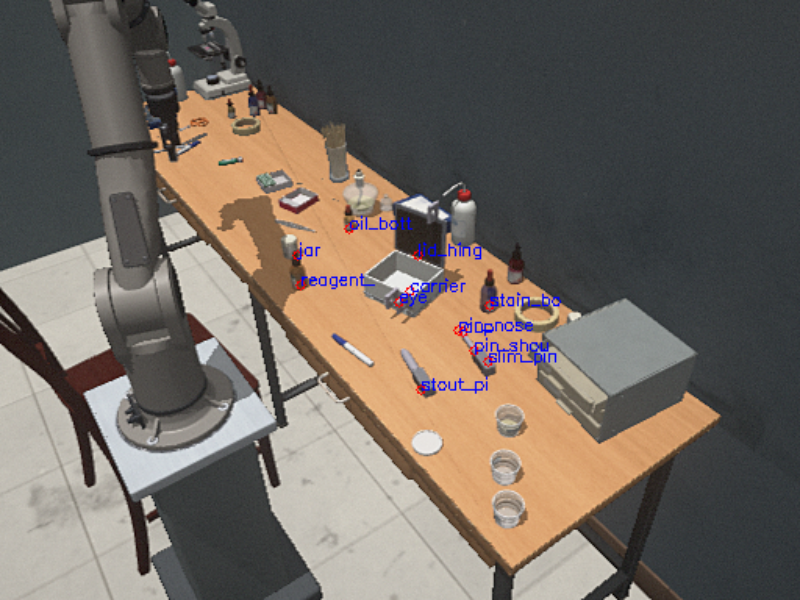

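The top picture shows the jar at about (209,361) with the reagent bottle at (280,385), the open carrier near (375,285), the slim pin at (510,285) and the stout pin at (515,357). The networks agree with this. Next I refine the carrier, pin and jar from depth.

Run:
```python
from h import *
np.set_printoptions(precision=1,suppress=True)
for n in ["top","side"]:
    c=cam(n); P=cloud(c,np.ones((384,512),bool))
    near=np.hypot(P[:,0]-605,P[:,1]-18)<170
    b=P[near&(abs(P[:,2]-66)<8)]
    print(n,"bench z",np.median(P[near&(abs(P[:,2])<12)][:,2]),"rim n",len(b))
    R=cv2.minAreaRect(b[:,:2].astype(np.float32)); print("rim rect",R)
    hi=P[near&(P[:,2]>85)]
    if len(hi): print("lid hi",hi.min(0),hi.max(0), np.linalg.svd(hi-hi.mean(0))[2][2] if len(hi)<5000 else "", hi.mean(0), len(hi))
    for k,z0,z1 in [("slim_pin",5,40),("jar",45,65),("stout_pin",5,40),("reagent_bottle",20,140),("stain_bottle",20,140)]:
        q=eyes.cut_out(n,k)
        for qq in q[:1]:
            Q=cloud(c,qq["region"]); a=Q[(Q[:,2]>z0)&(Q[:,2]<z1)]
            if len(a)<4: print(k,"few",len(a));continue
            print(k,round(qq["conf"],2),len(a),"mean",a.mean(0),"zmax",a[:,2].max(),cv2.minAreaRect(a[:,:2].astype(np.float32)))
            if "pin" in k:
                v=cv2.fitLine(a[:,:2].astype(np.float32),cv2.DIST_L2,0,.01,.01).ravel(); print(" dir",np.degrees(np.arctan2(v[1],v[0])))
c=cam("side"); cv2.imwrite("pics/crop.png",cv2.resize(c["frame"][130:270,200:350],(800,747))[:600])
c=cam("top"); cv2.imwrite("pics/cropt.png",cv2.resize(c["frame"][120:240,195:355],(800,600),interpolation=2))
```

```text
top bench z -0.10569087640426875 rim n 417
rim rect ((574.79931640625, 18.991867065429688), (172.40521240234375, 150.0063018798828), 18.61838722229004)
lid hi [632.  -24.   85.1] [690.2 121.1 246.4] [-1.  -0.3  0. ] [656.7  46.4 158.6] 945
slim_pin 0.75 270 mean [ 588.6 -269.5   21.7] zmax 31.50055478424218 ((592.7192993164062, -253.72354125976562), (137.68812561035156, 26.310413360595703), 78.3172378540039)
 dir 77.14719
jar 0.7 153 mean [444.2 340.5  53.1] zmax 58.85031398685335 ((443.735107421875, 341.34368896484375), (39.18206787109375, 35.525020599365234), 87.75122833251953)
stout_pin 0.84 351 mean [ 450.9 -227.8   22.2] zmax 31.96367828008739 ((452.8277282714844, -221.19471740722656), (141.17372131347656, 26.09783935546875), 78.49895477294922)
 dir 78.51957
reagent_bottle 0.63 165 mean [397.6 201.4  65.2] zmax 111.14148947147048 ((398.35809326171875, 205.15707397460938), (37.29741668701172, 35.59921646118164), 1.0730807781219482)
side bench z 1.2301780955846489 rim n 364
rim rect ((578.1516723632812, 19.329574584960938), (180.5926055908203, 156.18942260742188), 18.424463272094727)
lid hi [632.7 -28.7  85. ] [692.2 120.5 245.5] [-1.  -0.3  0. ] [661.3  38.4 151.6] 977
slim_pin 0.64 201 mean [ 586.7 -278.8   21. ] zmax 32.36416469826525 ((596.4517211914062, -255.24139404296875), (136.6701202392578, 28.882287979125977), 75.3678970336914)
 dir 77.10308
stout_pin 0.81 250 mean [ 448.5 -242.2   21.6] zmax 32.147244492300636 ((452.5953063964844, -228.3656005859375), (135.6192626953125, 25.75931739807129), 78.61284637451172)
 dir 78.70783
reagent_bottle 0.76 156 mean [398.  198.1  57.6] zmax 108.29352597271813 ((397.6171569824219, 200.42617797851562), (34.87297821044922, 38.472877502441406), 50.131107330322266)
stain_bottle 0.46 177 mean [ 717.1 -152.8   61.6] zmax 117.95436298029988 ((718.5817260742188, -151.99159240722656), (31.50254249572754, 33.79035949707031), 73.77750396728516)
```

View pics/cropt.png

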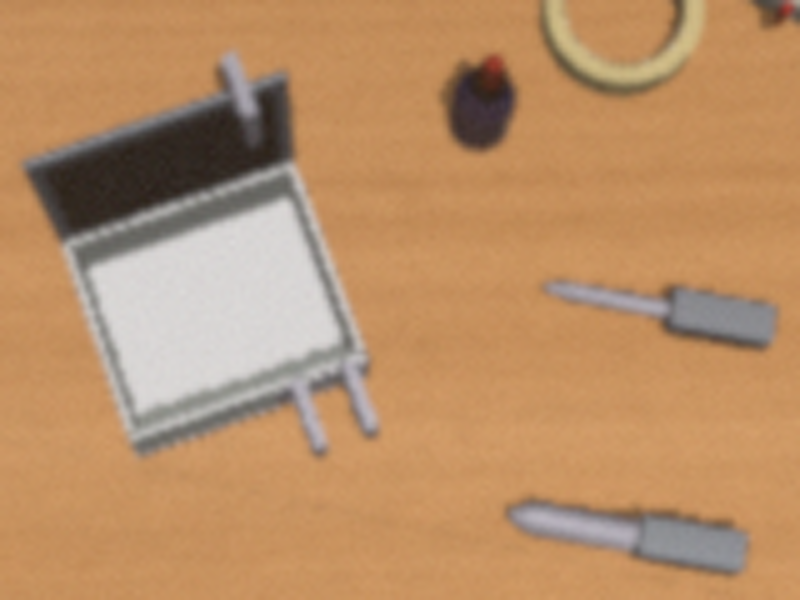

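The crop shows the carrier with the lid upright and its tab at about (240,95). The fixed plates are at (310,415) and (360,395), and the slim pin's nose points left at (548,287). The carrier's yaw is about 18.5° and its centre about (596,24). I'll go to the jar first.

Add to h.py:
```python
YC=18.5; CC=np.array([596,24,0.])
def tub(x,y,z):
    a=np.radians(YC); return CC+np.array([x*np.cos(a)-y*np.sin(a),x*np.sin(a)+y*np.cos(a),z])
def go(P,close_deg=None,s=None):
    s=s or status.get_state(); w,x,y,z=s["tool_rot"]; R=Ro.from_quat([x,y,z,w]); 
    M=R.as_matrix(); a=np.degrees(np.arctan2(M[1,1],M[0,1])); rz=0
    if close_deg is not None:
        d=(close_deg-a+90)%180-90; rz=-np.radians(d)
    R2=R*Ro.from_rotvec([0,0,rz]); 
    print("tilt",M[:,2].round(3),"close",a.round(1),"rz",round(float(rz),3),"shift after turn",R2.inv().apply(np.array(P)-s["tool_pos"]).round(1),"from",s["tool_pos"].round(1),"q7",s["qpos"][6].round(2))
```

Run:
```python
from h import *
go([446,343,120],108.5); go([446,343,16],108.5)
go(tub(-15,12,125),108.5)
```

```text
tilt [ 0.  0. -1.] close 65.1 rz -0.757 shift after turn [ -68.4 -307.1  111.3] from [283.7 612.5 231.3] q7 -0.08
tilt [ 0.  0. -1.] close 65.1 rz -0.757 shift after turn [ -68.3 -307.1  215.3] from [283.7 612.5 231.3] q7 -0.08
tilt [ 0.  0. -1.] close 65.1 rz -0.757 shift after turn [ -94.4 -645.2  106.3] from [283.7 612.5 231.3] q7 -0.08
```

The manual's scale: shifts go in shares of 62.5 mm and turns go in shares of pi rad. Converting my numbers, -57 mm is -0.912, -50 mm is -0.8, -0.157 rad / 3.1416 = -0.05.

Emit:
move_tool --deltas '[[[70, 0, 0, 0, 0, 0, -0.0477], [70, 0, 0, 0, 0, 0, -0.0477], [70, 0, 0, 0, 0, 0, -0.0477], [70, 0, 0, 0, 0, 0, -0.0477], [70, 0, 0, 0, 0, 0, -0.05], [70, -0.176, -0.8, 0.16, 0, 0, 0], [70, -0.176, -0.8, 0.16, 0, 0, 0], [70, -0.176, -0.8, 0.32, 0, 0, 0], [70, -0.176, -0.8, 0.32, 0, 0, 0], [70, -0.176, -0.8, 0.4, 0, 0, 0], [70, -0.208, -0.912, 0.416, 0, 0, 0], [70, 0, 0, 0, 0, 0, 0]]]'

```text
time: 3.5
tool_pos: [447.1, 337.6, 118.9]
tool_rot: [-0.001, -0.157, 0.988, -0.003]
wrist_force: [-1.1, 0.9, 1.5]
grip_width: 69.6
grasp_force: 0.0
```

Run:
```python
from h import *
c=cam("top"); 
q=eyes.cut_out("top","jar")
for k in q[:2]:
    Q=cloud(c,k["region"]); a=Q[Q[:,2]>45]; print(k["conf"],k["pixel"],len(a),a.mean(0) if len(a) else 0, cv2.minAreaRect(a[:,:2].astype(np.float32)) if len(a)>3 else 0)
c=cam("side");q=eyes.cut_out("side","jar")
for k in q[:2]:
    Q=cloud(c,k["region"]); a=Q[Q[:,2]>45]; print(k["conf"],k["pixel"],len(a),a.mean(0) if len(a) else 0, cv2.minAreaRect(a[:,:2].astype(np.float32)) if len(a)>3 else 0)
go([446,343,16],108.5)
```

```text
0.52 [133.7, 233.0] 134 [441.11617899 339.66498896  57.4019651 ] ((440.8816833496094, 331.7938537597656), (29.411666870117188, 64.75421905517578), 1.1075025796890259)
0.63 [189.5, 157.5] 55 [442.74374377 329.13717477  55.55874809] ((420.0343322753906, 283.8951110839844), (157.01348876953125, 33.6135368347168), 63.20598602294922)
tilt [ 0.     0.002 -1.   ] close 108.6 rz 0.002 shift after turn [ -0.4  -3.2 105.5] from [444.6 345.8 121.5] q7 1.08
```

To row units: 35 mm is 0.56, 30 mm is 0.48.

Emit:
move_tool --deltas '[[[70, 0, -0.032, 0.48, 0, 0, 0], [70, 0, 0, 0.56, 0, 0, 0], [70, 0, 0, 0.448, 0, 0, 0], [70, 0, 0, 0.192, 0, 0, 0], [70, 0, 0, 0, 0, 0, 0], [30, 0, 0, 0, 0, 0, 0], [30, 0, 0, 0, 0, 0, 0], [30, 0, 0, 0, 0, 0, 0], [30, 0, 0, 0, 0, 0, 0], [30, 0, 0, 0, 0, 0, 0]]]'

```text
time: 4.95
tool_pos: [446.3, 343.1, 17.3]
tool_rot: [0.001, -0.161, 0.987, 0.001]
wrist_force: [-1.2, 0.5, 6.9]
grip_width: 40.8
grasp_force: 59.9
```

```bash
python3 -c "
from h import *
go([446,343,16],108.5);go(tub(-15,12,125),108.5);print(st()['grip_width'],st()['grasp_force'])"
```

```text
tilt [ 0.002  0.002 -1.   ] close 108.5 rz 0.0 shift after turn [0.4 0.  1.3] from [446.3 343.1  17.3] q7 1.07
tilt [ 0.002  0.002 -1.   ] close 108.5 rz 0.0 shift after turn [ -25.9 -338.  -108. ] from [446.3 343.1  17.3] q7 1.07
40.84164901029505 59.88322198390961
```

To row units: -50 mm is -0.8, -45 mm is -0.72.

Emit:
move_tool --deltas '[[[30, 0, 0, -0.24, 0, 0, 0], [30, 0, 0, -0.56, 0, 0, 0], [30, 0, 0, -0.72, 0, 0, 0], [30, 0, -0.32, -0.208, 0, 0, 0], [30, -0.048, -0.72, 0, 0, 0, 0], [30, -0.08, -0.8, 0, 0, 0, 0], [30, -0.08, -0.8, 0, 0, 0, 0], [30, -0.08, -0.8, 0, 0, 0, 0], [30, -0.064, -0.8, 0, 0, 0, 0], [30, -0.048, -0.72, 0, 0, 0, 0], [30, -0.016, -0.448, 0, 0, 0, 0], [30, 0, 0, 0, 0, 0, 0], [30, 0, 0, 0, 0, 0, 0]]]'

```text
time: 6.58
tool_pos: [576.9, 30.2, 123.7]
tool_rot: [-0.0, -0.161, 0.987, 0.0]
wrist_force: [-0.6, -0.0, -1.6]
grip_width: 41.0
grasp_force: 60.6
```

Run:
```python
from h import *
c=cam("side"); cv2.imwrite("pics/s1.png",cv2.resize(c["frame"][110:240,190:340],(750,600)[::1],interpolation=2))
go(tub(-15,12,23),108.5);print(st()['grip_width'],st()['wrist_force'])
```

```text
tilt [-0.001  0.001 -1.   ] close 108.6 rz 0.001 shift after turn [ -1.   -0.7 100.7] from [576.9  30.9 123.7] q7 1.73
40.597714614900944 [ 0.03369714  0.01821618 -0.84595097]
```

View pics/s1.png

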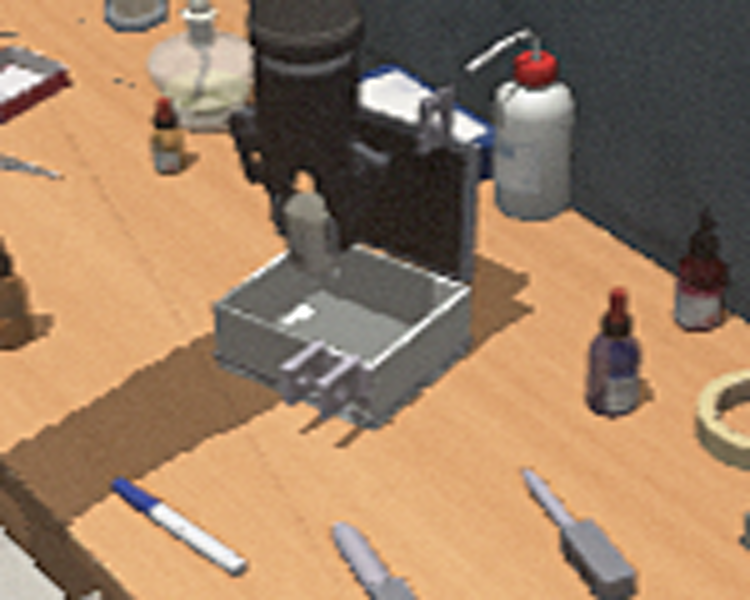

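The jar hangs upright in the grip at about (310,225), in front of the lid and over the tub. Next I lower it and release.

To row units: 30 mm is 0.48, 17 mm is 0.272.

Emit:
move_tool --deltas '[[[30, 0, 0, 0.24, 0, 0, 0], [30, 0, 0, 0.48, 0, 0, 0], [30, 0, 0, 0.48, 0, 0, 0], [30, 0, 0, 0.272, 0, 0, 0], [30, 0, 0, 0.096, 0, 0, 0], [30, 0, 0, 0.048, 0, 0, 0], [30, 0, 0, 0, 0, 0, 0]]]'

```text
time: 7.5
tool_pos: [578.2, 30.1, 23.5]
tool_rot: [0.001, -0.161, 0.987, -0.0]
wrist_force: [-0.4, -0.4, -0.2]
grip_width: 40.8
grasp_force: 60.6
```

To row units: -55 mm is -0.88, -50 mm is -0.8.

Emit:
move_tool --deltas '[[[30, 0, 0, 0.016, 0, 0, 0], [56, 0, 0, 0, 0, 0, 0], [56, 0, 0, 0, 0, 0, 0], [56, 0, 0, -0.16, 0, 0, 0], [56, 0, 0, -0.4, 0, 0, 0], [56, 0, 0, -0.64, 0, 0, 0], [20, 0, 0, -0.8, 0, 0, 0], [0, 0, 0, -0.88, 0, 0, 0], [0, 0, 0, -0.88, 0, 0, 0], [0, 0, 0, -0.56, 0, 0, 0], [0, 0, 0, 0, 0, 0, 0]]]'

```text
time: 8.88
tool_pos: [579.3, 30.1, 296.1]
tool_rot: [0.004, -0.161, 0.987, -0.0]
wrist_force: [0.9, -0.1, -0.6]
grip_width: -0.1
grasp_force: 0.0
```

Run:
```python
from h import *
c=cam("side"); P=cloud(c,np.ones((384,512),bool)); a=np.radians(YC)
T=(P-CC)@np.array([[np.cos(a),-np.sin(a),0],[np.sin(a),np.cos(a),0],[0,0,1]])
def box(T,l,h): return T[((T>l)&(T<h)).all(1)]
j=box(T,[-58,-68,12],[55,68,64]); print("in tub",len(j),np.median(j,0),j[:,2].max())
c=cam("top"); P=cloud(c,np.ones((384,512),bool)); T=(P-CC)@np.array([[np.cos(a),-np.sin(a),0],[np.sin(a),np.cos(a),0],[0,0,1]])
j=box(T,[-58,-68,40],[55,68,64]); print("top",len(j),np.median(j,0),j.min(0),j.max(0))
l=box(T,[30,-85,90],[130,85,210]); print("lid",len(l),np.polyfit(l[:,2],l[:,0],1),l.min(0),l.max(0))
cv2.imwrite("pics/t2.png",cv2.resize(c["frame"][120:240,195:355],(800,600),interpolation=2))
go(tub(105,15,290),108.5); go(tub(105,15,175),108.5)
```

```text
in tub 124 [-18.79357411   3.63826133  56.64805174] 63.34906374795422
top 15 [  1.87863758 -67.83098548  51.53551704] [-51.70307194 -67.98671813  41.90797765] [ 36.51971176 -67.46521081  62.50521611]
lid 15 [ 0.10753738 49.77867254] [ 68.07058757 -72.00730046 166.91927801] [ 75.30179502 -66.38886785 202.90421526]
tilt [ 0.  0. -1.] close 108.5 rz 0.0 shift after turn [-120.9    3.4    2.1] from [577.3  29.9 292.1] q7 1.74
tilt [ 0.  0. -1.] close 108.5 rz 0.0 shift after turn [-120.8    3.5  117.1] from [577.3  29.9 292.1] q7 1.74
```

View pics/t2.png

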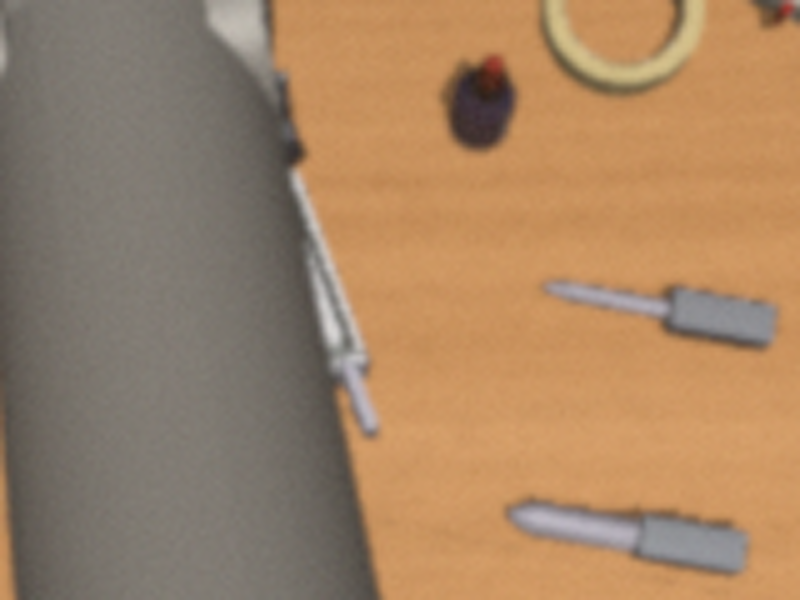

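The arm hides the tub from above. The side depth puts the jar top at 60 mm inside the tub, so it is standing. Next the tool goes behind the lid.

To row units: -45 mm is -0.72, 40 mm is 0.64.

Emit:
move_tool --deltas '[[[0, -0.4, 0, 0, 0, 0, 0], [0, -0.72, 0, 0, 0, 0, 0], [0, -0.72, 0, 0, 0, 0, 0], [0, -0.288, 0, 0.24, 0, 0, 0], [0, 0, 0, 0.48, 0, 0, 0], [0, 0, 0, 0.64, 0, 0, 0], [0, 0, 0, 0.48, 0, 0, 0], [0, 0, 0, 0, 0, 0, 0], [0, 0, 0, 0, 0, 0, 0]]]'

```text
time: 10.1
tool_pos: [704.0, 72.3, 177.4]
tool_rot: [0.0, -0.161, 0.987, 0.0]
wrist_force: [0.5, -0.4, -0.2]
grip_width: 0.4
grasp_force: 0.0
```

Run:
```python
from h import *
a=np.radians(YC)
print(st()["wrist_force"]);go(tub(65,15,69),108.5)
for th in [95,80,65,50,35,20,10,3,0]:
    t=np.radians(th); R=115; m=3
    p=(65-R*np.cos(t)+m*np.sin(t)+ (11*np.sin(t)),69+R*np.sin(t)+m*np.cos(t)); print(th,np.round(p))
```

```text
[ 0.51390539 -0.40109449 -0.17493642]
tilt [ 0.  0. -1.] close 108.5 rz 0.0 shift after turn [ 52.8   3.5 108.4] from [704.   72.3 177.4] q7 1.71
95 [ 89. 183.]
80 [ 59. 183.]
65 [ 29. 174.]
50 [  2. 159.]
35 [-21. 137.]
20 [-38. 111.]
10 [-46.  92.]
3 [-49.  78.]
0 [-50.  72.]
```

To row units: 15 mm is 0.24, 14 mm is 0.224.

Emit:
move_tool --deltas '[[[0, 0.24, 0, -0.032, 0, 0, 0], [0, 0.224, 0, -0.032, 0, 0, 0], [0, 0.24, 0, -0.016, 0, 0, 0], [0, 0.24, 0, -0.016, 0, 0, 0], [0, 0.24, 0, 0.048, 0, 0, 0], [0, 0.24, 0, 0.096, 0, 0, 0], [0, 0.224, 0, 0.112, 0, 0, 0], [0, 0.208, 0, 0.128, 0, 0, 0], [0, 0.192, 0, 0.16, 0, 0, 0], [0, 0.176, 0, 0.192, 0, 0, 0], [0, 0.144, 0, 0.208, 0, 0, 0], [0, 0.128, 0, 0.208, 0, 0, 0], [0, 0.08, 0, 0.16, 0, 0, 0], [0, 0.048, 0, 0.144, 0, 0, 0], [0, 0, 0, 0, 0, 0, 0]]]'

```text
time: 11.98
tool_pos: [547.3, 20.0, 91.0]
tool_rot: [-0.001, -0.161, 0.987, 0.0]
wrist_force: [-0.7, 0.2, 0.4]
grip_width: 0.0
grasp_force: 0.0
```

Run:
```python
from h import *
go(tub(-50,15,72),108.5)
c=cam("side"); cv2.imwrite("pics/s3.png",cv2.resize(c["frame"][110:240,190:340],(750,600),interpolation=2))
```

```text
tilt [-0.002 -0.    -1.   ] close 108.5 rz 0.0 shift after turn [ 2.5  3.3 19. ] from [547.3  20.   91. ] q7 1.74
```

View pics/s3.png

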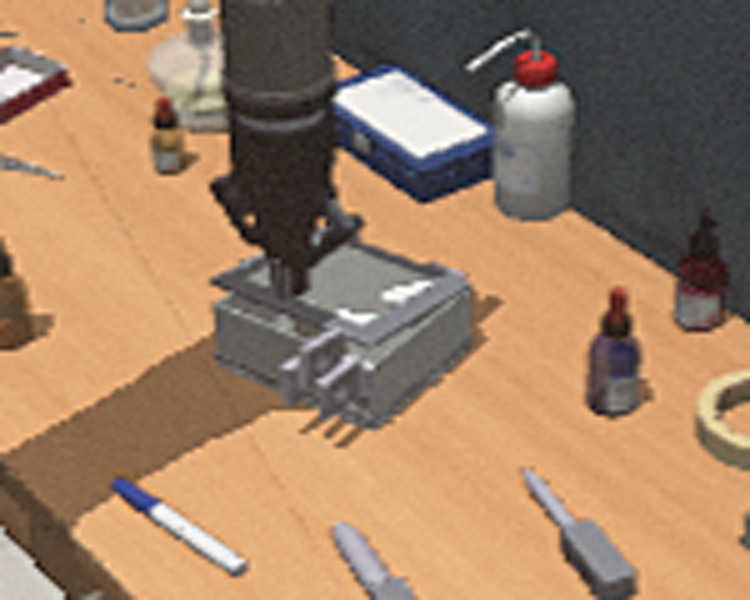

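The lid is nearly shut. The fingers rest on its front edge at about (285,290), and the lid's eye plate sits a little high at (315,365). Next I press it down.

To row units: 6 mm is 0.096, 4 mm is 0.064.

Emit:
move_tool --deltas '[[[0, 0, 0, 0.096, 0, 0, 0], [0, 0, 0, 0.096, 0, 0, 0], [0, 0, 0, 0.064, 0, 0, 0], [0, 0, 0, 0.048, 0, 0, 0], [0, 0, 0, 0.032, 0, 0, 0], [0, 0, 0, 0, 0, 0, 0]]]'

```text
time: 12.78
tool_pos: [548.1, 20.1, 71.9]
tool_rot: [-0.0, -0.161, 0.987, 0.0]
wrist_force: [-5.6, -0.2, 13.9]
grip_width: 0.0
grasp_force: 6.5
```

To row units: -55 mm is -0.88, 1.5 mm is 0.024.

Emit:
move_tool --deltas '[[[0, 0, 0, 0.024, 0, 0, 0], [0, 0, 0, 0, 0, 0, 0], [0, 0, 0, -0.16, 0, 0, 0], [0, 0, 0, -0.64, 0, 0, 0], [20, 0, 0, -0.8, 0, 0, 0], [50, 0, -0.64, -0.32, 0, 0, 0], [50, 0, -0.8, 0, 0, 0, 0], [50, 0, -0.88, 0, 0, 0, 0], [50, 0, -0.88, 0, 0, 0, 0], [50, 0, -0.64, 0, 0, 0, 0], [50, 0, 0, 0, 0, 0, 0]]]'

```text
time: 14.15
tool_pos: [624.3, -212.0, 189.1]
tool_rot: [-0.0, -0.158, 0.987, -0.001]
wrist_force: [-0.3, 0.3, -0.2]
grip_width: 49.9
grasp_force: 0.0
```

Run:
```python
from h import *
np.set_printoptions(precision=1,suppress=True)
a=np.radians(YC);B=np.array([[np.cos(a),-np.sin(a),0],[np.sin(a),np.cos(a),0],[0,0,1]])
for n in ["top","side"]:
    c=cam(n); P=cloud(c,np.ones((384,512),bool)); 
    b=P[(np.hypot(P[:,0]-596,P[:,1]-24)<115)&(abs(P[:,2]-70)<6)]; T=(b-CC)@B
    T2=T[abs(T[:,0])<68.5+0*T[:,0]]
    L=b[(T[:,0]>-70)]; print(n,len(L),"z",np.median(L[:,2]),cv2.minAreaRect(L[:,:2].astype(np.float32)))
    # eye plates seen
    t=(P-CC)@B
    for i,(y0,y1) in enumerate([(-70,-54),(-54,-38),(-38,-22)]):
        m=(t[:,0]<-75)&(t[:,0]>-115)&(t[:,1]>y0)&(t[:,1]<y1)&(t[:,2]>62)&(t[:,2]<85); q=t[m]
        if len(q): print(" plate",i,len(q),q.mean(0),q.min(0),q.max(0))
    for k in ["eye","pin_shoulder","pin_nose","slim_pin"]:
        l=eyes.landmark_of(n,k); 
        if l: print(k,l[0]["conf"],ptz(c,l[0]["pixel"],{"eye":55,"slim_pin":0}.get(k,13)))
    q=eyes.cut_out(n,"slim_pin")
    if q:
        Q=cloud(c,q[0]["region"]); h=Q[(Q[:,2]>20)&(Q[:,2]<32)]; s=Q[(Q[:,2]>8)&(Q[:,2]<32)]
        print("handle",len(h),cv2.minAreaRect(h[:,:2].astype(np.float32)),"all",cv2.minAreaRect(s[:,:2].astype(np.float32)),np.percentile(h[:,2],50))
go([584,-283,120],168)
c=cam("top");cv2.imwrite("pics/t4.png",cv2.resize(c["frame"][130:220,210:330],(800,600),interpolation=2))
```

```text
top 2207 z 71.55213879422433 ((597.1714477539062, 26.437728881835938), (142.52291870117188, 151.93191528320312), 18.19457244873047)
 plate 0 33 [-93.1 -59.6  71.6] [-107.9  -63.9   62.8] [-76.7 -55.8  77.3]
 plate 1 34 [-92.2 -43.7  71.8] [-107.8  -47.7   64.2] [-75.2 -39.9  76.4]
 plate 2 32 [-92.8 -28.   72. ] [-108.   -31.9   65.7] [-76.5 -23.9  77. ]
eye 0.73 [537. -71.  55.]
pin_nose 0.59 [ 611.1 -177.3   13. ]
handle 2 ((602.6016235351562, -211.26058959960938), (12.727270126342773, 0.0), -106.79828643798828) all ((603.6726684570312, -205.92018127441406), (31.939104080200195, 6.2958269119262695), 73.97884368896484) 20.971147357244817
side 801 z 72.71051265867924 ((599.9905395507812, 25.33734893798828), (147.58099365234375, 156.03793334960938), 17.83802032470703)
 plate 0 27 [-92.9 -62.4  70.8] [-107.9  -67.6   62.8] [-77.8 -54.9  75.3]
 plate 1 27 [-93.1 -47.   71.9] [-108.1  -53.2   63. ] [-76.  -39.1  80.2]
 plate 2 28 [-92.  -30.5  70.9] [-108.1  -36.4   62.7] [-75.2 -24.7  76.4]
eye 0.81 [521.6 -61.3  55. ]
pin_shoulder 0.77 [ 596.1 -241.    13. ]
pin_nose 0.63 [ 620.6 -184.6   13. ]
slim_pin 0.72 [ 602.2 -284.     0. ]
handle 121 ((593.16064453125, -262.04052734375), (126.0430679321289, 25.138811111450195), 76.67737579345703) all ((593.36962890625, -258.4362487792969), (133.1539306640625, 26.393083572387695), 76.67737579345703) 25.439732495191805
tilt [ 0.  0. -1.] close 108.5 rz -1.038 shift after turn [82.7 23.8 69.5] from [ 624.5 -207.1  189.5] q7 2.16
```

View pics/t4.png

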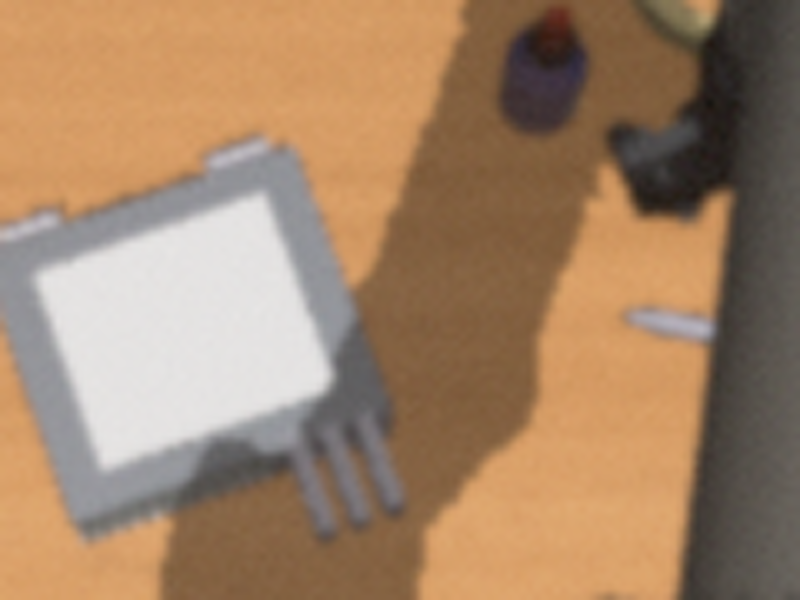

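The picture shows the lid flat and shut, with the three eye plates evenly in line at about (315,490), (350,480) and (385,465). The nose at (630,317) is undisturbed. Next I turn for the pin, going the other way round because of joint 7's range.

To row units: 0.175 rad / 3.1416 = 0.0557.

Emit:
move_tool --deltas '[[[50, 0, 0, 0, 0, 0, 0.0557], [50, 0, 0, 0, 0, 0, 0.0557], [50, 0, 0, 0, 0, 0, 0.0557], [50, 0, 0, 0, 0, 0, 0.0557], [50, 0, 0, 0, 0, 0, 0.0557], [50, 0, 0, 0, 0, 0, 0.0557], [50, 0, 0, 0, 0, 0, 0.0557], [50, 0, 0, 0, 0, 0, 0.0557], [50, 0, 0, 0, 0, 0, 0.0557], [50, 0, 0, 0, 0, 0, 0.0557], [50, 0, 0, 0, 0, 0, 0.0557], [50, 0, 0, 0, 0, 0, 0.0541], [50, 0, 0, 0, 0, 0, 0], [50, 0, 0, 0, 0, 0, 0]]]'

```text
time: 16.55
tool_pos: [624.5, -207.3, 189.4]
tool_rot: [-0.0, 0.773, 0.634, 0.0]
wrist_force: [-0.2, -0.0, -0.8]
grip_width: 50.0
grasp_force: 0.0
```

```bash
python3 -c "
from h import *
go([585,-286,80],167.5);go([585,-286,3],167.5)"
```

```text
tilt [ 0.  0. -1.] close -11.3 rz 0.021 shift after turn [-85.4 -21.5 109.4] from [ 624.5 -207.3  189.4] q7 0.31
tilt [ 0.  0. -1.] close -11.3 rz 0.021 shift after turn [-85.4 -21.5 186.4] from [ 624.5 -207.3  189.4] q7 0.31
```

To row units: 40 mm is 0.64, -35 mm is -0.56, 0.011 rad / 3.1416 = 0.0035.

Emit:
move_tool --deltas '[[[50, -0.32, -0.08, 0.24, 0, 0, 0.0032], [50, -0.56, -0.128, 0.48, 0, 0, 0.0035], [50, -0.48, -0.128, 0.64, 0, 0, 0], [50, 0, 0, 0.24, 0, 0, 0], [50, 0, 0, 0, 0, 0, 0], [50, 0, 0, 0, 0, 0, 0]]]'

```text
time: 17.3
tool_pos: [587.1, -285.6, 90.2]
tool_rot: [0.001, 0.781, 0.625, 0.001]
wrist_force: [0.1, -0.1, 1.0]
grip_width: 49.9
grasp_force: 0.0
```

Run:
```python
from h import *
np.set_printoptions(precision=1,suppress=True)
for n in ["side","top"]:
    c=cam(n); q=eyes.cut_out(n,"slim_pin")
    if q:
        Q=cloud(c,q[0]["region"]); s=Q[(Q[:,2]>8)&(Q[:,2]<32)]
        print(n,q[0]["conf"],len(s),cv2.minAreaRect(s[:,:2].astype(np.float32)))
        d=np.array([np.cos(np.radians(77.5)),np.sin(np.radians(77.5))]); e=np.array([-d[1],d[0]]); u=(s[:,:2]-[585,-286])
        h=s[:,2]>22; print("lat handle",np.percentile((u@e)[h],[2,50,98]),"along",(u@d).min(),(u@d).max())
    if n=="side": cv2.imwrite("pics/s5.png",cv2.resize(c["frame"][170:260,250:370],(800,600),interpolation=2))
go([585,-286,3],167.5)
```

```text
side 0.64 203 ((595.7269287109375, -256.83477783203125), (136.7823944091797, 29.781147003173828), 75.55532836914062)
lat handle [-16.5  -2.5   9.5] along -37.57843610651934 99.2550053350501
top 0.61 49 ((603.2490234375, -207.2816925048828), (42.18465805053711, 11.512608528137207), 80.35387420654297)
lat handle [-2.8 -0.8  1.2] along 59.604381480314174 101.94858474641673
tilt [ 0. -0. -1.] close -12.6 rz -0.003 shift after turn [-0.8 -2.  87.4] from [ 587.  -285.6   90.4] q7 0.48
```

View pics/s5.png

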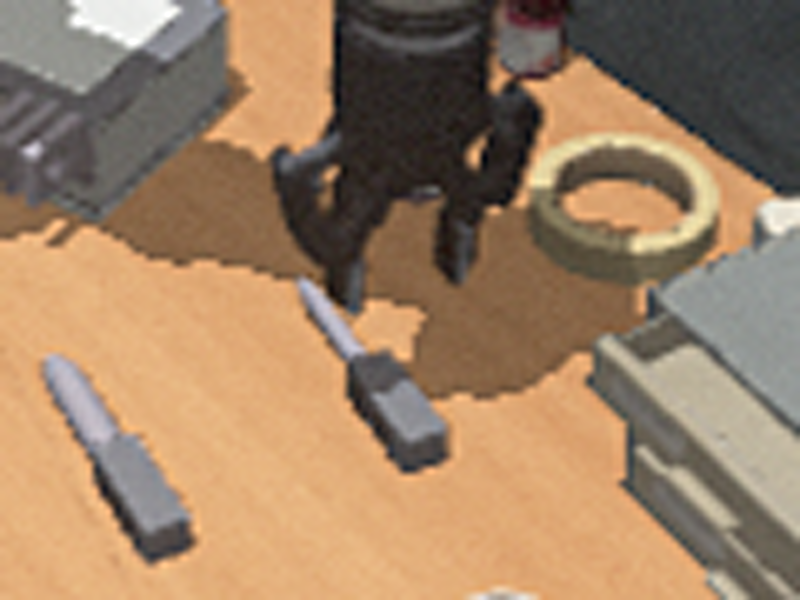

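The open gripper is above and straddles the slim pin, whose handle is at about (395,405). The tape roll is clear of the fingers.

To row units: 30 mm is 0.48, 25 mm is 0.4.

Emit:
move_tool --deltas '[[[50, -0.048, -0.016, 0.32, 0, 0, 0], [50, -0.016, 0, 0.48, 0, 0, 0], [50, 0, 0, 0.4, 0, 0, 0], [50, 0, 0, 0.192, 0, 0, 0], [50, 0, 0, 0, 0, 0, 0], [15, 0, 0, 0, 0, 0, 0], [15, 0, 0, 0, 0, 0, 0], [15, 0, 0, 0, 0, 0, 0], [15, 0, 0, 0, 0, 0, 0], [15, 0, 0, 0, 0, 0, 0], [15, 0, 0, 0, 0, 0, 0]]]'

```text
time: 18.88
tool_pos: [585.1, -290.3, 3.7]
tool_rot: [0.001, 0.781, 0.624, 0.001]
wrist_force: [-0.1, 0.1, 6.1]
grip_width: 25.1
grasp_force: 59.9
```

```bash
python3 -c "
from h import *
go([585,-286,60],167.5)"
```

```text
tilt [ 0.002 -0.001 -1.   ] close -12.7 rz -0.004 shift after turn [  4.1  -0.9 -56.3] from [ 585.1 -290.3    3.7] q7 0.54
```

To row units: -35 mm is -0.56, -25 mm is -0.4, -0.15 rad / 3.1416 = -0.0477.

```bash
sed -i 's/^YC=.*/YC=18.3; CC=np.array([595.4,26,0.])/' h.py
```

Emit:
move_tool --deltas '[[[15, 0, 0, -0.16, 0, 0, 0], [15, 0, 0, -0.4, 0, 0, 0], [15, 0, 0, -0.56, 0, 0, 0], [15, 0, 0, -0.32, 0, 0, -0.0318], [15, 0, 0, 0, 0, 0, -0.0477], [15, 0, 0, 0, 0, 0, -0.0477], [15, 0, 0, 0, 0, 0, -0.0462], [15, 0, 0, 0, 0, 0, 0], [15, 0, 0, 0, 0, 0, 0]]]'

```text
time: 20.0
tool_pos: [584.0, -289.7, 92.5]
tool_rot: [-0.0, 0.585, 0.811, 0.0]
wrist_force: [-0.4, -0.5, -1.4]
grip_width: 24.9
grasp_force: 59.1
```

```bash
python3 -c "
from h import *
go(tub(-88,-217,95),18.3);go(tub(-88,-217,45.7),18.3);print(st()['grip_width'])"
```

```text
tilt [-0.  0. -1.] close 18.3 rz 0.001 shift after turn [79.1 22.  -2.5] from [ 584.  -289.7   92.5] q7 0.93
tilt [-0.  0. -1.] close 18.3 rz 0.001 shift after turn [79.1 22.  46.8] from [ 584.  -289.7   92.5] q7 0.93
24.92380310372257
```

To row units: 30 mm is 0.48, 25 mm is 0.4.

Emit:
move_tool --deltas '[[[15, 0.32, 0.08, 0.16, 0, 0, 0], [15, 0.48, 0.144, 0.32, 0, 0, 0], [15, 0.4, 0.128, 0.224, 0, 0, 0], [15, 0.064, 0, 0.048, 0, 0, 0], [15, 0, 0, 0, 0, 0, 0], [15, 0, 0, 0, 0, 0, 0]]]'

```text
time: 20.75
tool_pos: [580.2, -209.5, 46.1]
tool_rot: [0.001, 0.585, 0.811, -0.0]
wrist_force: [0.4, -0.9, -0.2]
grip_width: 25.2
grasp_force: 59.0
```

Run:
```python
from h import *
np.set_printoptions(precision=1,suppress=True)
for n in ["top","side"]:
    c=cam(n); P=cloud(c,np.ones((384,512),bool)); a=np.radians(YC);B=np.array([[np.cos(a),-np.sin(a),0],[np.sin(a),np.cos(a),0],[0,0,1]]); t=(P-CC)@B
    for y in range(-180,-66,10):
        m=(abs(t[:,0]+88)<25)&(t[:,1]>=y)&(t[:,1]<y+10)&(t[:,2]>38)&(t[:,2]<75); q=t[m]
        if len(q): print(n,y,len(q),"x",q[:,0].min(),q[:,0].mean(),q[:,0].max(),"z",q[:,2].mean(),q[:,2].max())
    for y0,y1 in [(-68,-52),(-52,-36),(-36,-20)]:
        m=(t[:,0]<-75)&(t[:,0]>-120)&(t[:,1]>y0)&(t[:,1]<y1)&(t[:,2]>66)&(t[:,2]<80); q=t[m]
        print(n," plate",len(q),q.mean(0) if len(q) else 0,q.min(0) if len(q) else 0,q.max(0) if len(q) else 0)
    for k in ["eye","pin_nose","pin_shoulder"]:
        l=eyes.landmark_of(n,k)
        if l: w=ptz(c,l[0]["pixel"],55); print(n,k,l[0]["conf"],(w-CC)@B)
    if n=="side": cv2.imwrite("pics/s6.png",cv2.resize(c["frame"][165:240,230:330],(800,600),interpolation=2))
go(tub(-88,-217,45.7),18.3)
```

```text
top -150 5 x -90.11575470172635 -86.31040752170478 -83.12401761420799 z 58.44658447721288 60.75599926320252
top -140 13 x -94.33617655443629 -89.557873340257 -84.00875277214296 z 59.12506805518434 61.95289214216989
top -130 12 x -94.3061142029707 -89.61083568389061 -84.30916484208547 z 58.958577970971525 62.35456178780389
top -120 12 x -94.39962918074782 -89.77333928467003 -84.94764279564976 z 58.6275577609864 61.30691219607564
top -110 3 x -91.58031859027345 -89.56926511038621 -87.28014724564345 z 55.57164229579414 58.126166247195265
top -80 6 x -67.74284381672453 -66.46085211531515 -63.98275369327352 z 63.66637359698103 72.25134431749129
top -70 36 x -107.90125534184324 -86.55846290140619 -63.27200830846756 z 69.353317415744 74.56153156641653
top  plate 32 [-92.3 -62.1  71. ] [-107.1  -66.4   66.1] [-76.3 -58.3  77.1]
top  plate 31 [-91.8 -46.4  71.9] [-107.7  -50.2   66.8] [-75.5 -42.4  76.9]
top  plate 32 [-91.8 -30.3  72.6] [-107.   
[... 1110 characters left out ...]
 39.04800806772115
side -80 10 x -70.78648294261932 -66.60807897801452 -63.072944446230856 z 54.78383851258955 73.4580694970662
side -70 70 x -106.70705896430147 -86.09027829824431 -63.173515974911055 z 57.778957058551114 74.89670163559965
side  plate 20 [-91.5 -61.3  71.7] [-103.8  -68.    67.5] [-77.4 -52.   76.9]
side  plate 24 [-90.9 -45.1  72.5] [-108.1  -52.    66.3] [-75.4 -36.5  77.4]
side  plate 17 [-91.3 -31.1  71.1] [-107.3  -35.6   67.3] [-77.2 -25.6  75.1]
side eye 0.83 [-91.9 -62.8  55. ]
side pin_nose 0.7 [-75.6 -91.1  55. ]
side pin_shoulder 0.58 [-153.9  200.9   55. ]
tilt [ 0. -0. -1.] close 18.5 rz 0.003 shift after turn [ 0.4  0.2 -0.2] from [ 579.9 -208.1   45.5] q7 0.84
```

View pics/s6.png

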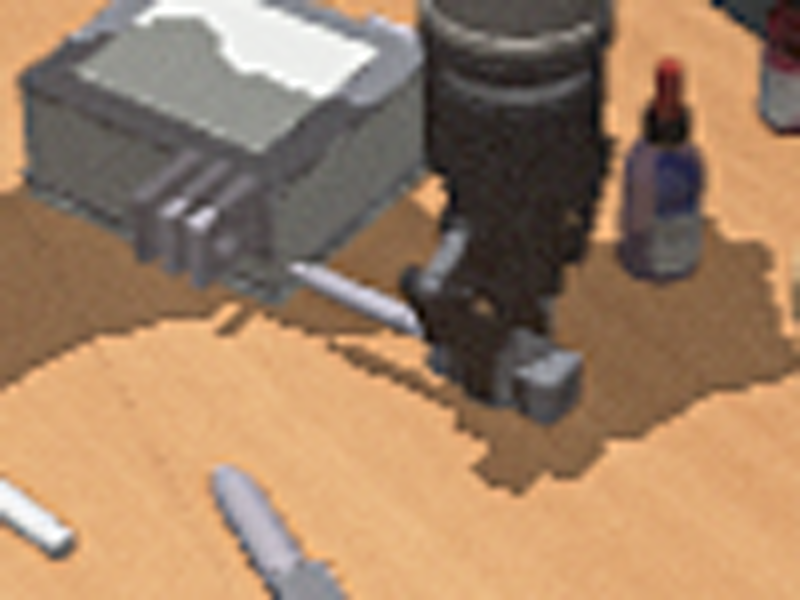

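The pin is held level at about (350,295) and points at the lock's mouth at (230,245). Measured in the same frame, it sits about 0.7 mm off in tub x, so I correct that and advance.

The manual's scale: shifts go in shares of 62.5 mm and turns go in shares of pi rad. Converting my numbers, 15 mm is 0.24, 12 mm is 0.192.

Emit:
move_tool --deltas '[[[15, 0.192, 0.0112, 0, 0, 0, 0], [15, 0.24, 0, 0, 0, 0, 0], [15, 0.128, 0, 0, 0, 0, 0], [15, 0.096, 0, 0, 0, 0, 0], [15, 0.096, 0, 0, 0, 0, 0], [15, 0.08, 0, 0, 0, 0, 0], [15, 0, 0, 0, 0, 0, 0]]]'

```text
time: 22.02
tool_pos: [564.0, -158.0, 45.4]
tool_rot: [-0.0, 0.584, 0.812, 0.0]
wrist_force: [-0.9, 0.2, -0.2]
grip_width: 25.0
grasp_force: 59.0
```

```bash
python3 -c "
from h import *
go(tub(-87.3,-99,45.7),18.3);print(st()['wrist_force'],st()['ft_torque'])"
```

```text
tilt [-0.  0. -1.] close 18.5 rz 0.004 shift after turn [65.8  0.2 -0.3] from [ 564.  -158.    45.4] q7 0.77
[-0.93624785  0.18680188 -0.18641813] [0.03683116 0.00214731 0.00524695]
```

To row units: 5 mm is 0.08.

Emit:
move_tool --deltas '[[[15, 0.08, 0, 0, 0, 0, 0], [15, 0.08, 0, 0, 0, 0, 0], [15, 0.08, 0, 0, 0, 0, 0], [15, 0.08, 0, 0, 0, 0, 0], [15, 0, 0, 0, 0, 0, 0]]]'

```text
time: 22.65
tool_pos: [557.6, -138.7, 45.4]
tool_rot: [-0.0, 0.584, 0.812, 0.0]
wrist_force: [-0.9, 0.3, -1.0]
grip_width: 25.2
grasp_force: 59.0
```

```bash
python3 -c "
from h import *
go(tub(-87.3,-99,45.7),18.3);print(st()['wrist_force'],st()['ft_torque'])"
```

```text
tilt [-0.  0. -1.] close 18.6 rz 0.004 shift after turn [45.5  0.3 -0.3] from [ 557.6 -138.7   45.4] q7 0.75
[-0.94173965  0.28072492 -0.97387537] [ 0.04431742 -0.00457964 -0.00950554]
```

To row units: 6 mm is 0.096, 4 mm is 0.064.

Emit:
move_tool --deltas '[[[15, 0.096, 0, 0, 0, 0, 0], [15, 0.096, 0, 0, 0, 0, 0], [15, 0.096, 0, 0, 0, 0, 0], [15, 0.096, 0, 0, 0, 0, 0], [15, 0.096, 0, 0, 0, 0, 0], [15, 0.064, 0, 0, 0, 0, 0], [15, 0, 0, 0, 0, 0, 0]]]'

```text
time: 23.52
tool_pos: [546.9, -106.7, 45.4]
tool_rot: [-0.0, 0.584, 0.812, 0.0]
wrist_force: [0.4, -0.2, -1.6]
grip_width: 24.7
grasp_force: 59.0
```

```bash
python3 -c "
from h import *
go(tub(-87.3,-99,45.7),18.3);print(st()['wrist_force'],st()['ft_torque'])"
```

```text
tilt [-0.  0. -1.] close 18.5 rz 0.004 shift after turn [11.8  0.4 -0.3] from [ 546.9 -106.7   45.4] q7 0.69
[ 0.39878508 -0.16180569 -1.62732556] [-0.00974826 -0.04301219 -0.03321459]
```

Sliding freely. Next I push in small steps until the handle makes contact.

To row units: 4 mm is 0.064, 3 mm is 0.048.

Emit:
move_tool --deltas '[[[15, 0.064, 0, 0, 0, 0, 0], [15, 0.048, 0, 0, 0, 0, 0], [15, 0.032, 0, 0, 0, 0, 0], [15, 0.016, 0, 0, 0, 0, 0], [15, 0, 0, 0, 0, 0, 0]]]'

```text
time: 24.15
tool_pos: [543.9, -98.0, 45.4]
tool_rot: [0.0, 0.584, 0.812, -0.0]
wrist_force: [0.8, -1.0, -2.4]
grip_width: 25.2
grasp_force: 59.0
```

```bash
python3 -c "
from h import *
go(tub(-87.3,-99,45.7),18.3);print(st()['wrist_force'],st()['ft_torque'])"
```

```text
tilt [ 0. -0. -1.] close 18.5 rz 0.003 shift after turn [ 2.5  0.5 -0.3] from [543.9 -98.   45.4] q7 0.68
[ 0.83595889 -1.0215948  -2.44999755] [-0.29641231 -0.11405622 -0.01161861]
```

To row units: 1 mm is 0.016.

Emit:
move_tool --deltas '[[[15, 0.016, 0, 0, 0, 0, 0], [15, 0.016, 0, 0, 0, 0, 0], [15, 0.016, 0, 0, 0, 0, 0], [15, 0.016, 0, 0, 0, 0, 0], [15, 0, 0, 0, 0, 0, 0]]]'

```text
time: 24.78
tool_pos: [543.9, -97.9, 45.8]
tool_rot: [0.003, 0.585, 0.811, -0.001]
wrist_force: [3.0, -10.9, -7.2]
grip_width: 24.9
grasp_force: 59.3
```

```bash
python3 -c "
from h import *
go(tub(-87.3,-99,45.7),18.3)"
```

```text
tilt [ 0.004 -0.005 -1.   ] close 18.3 rz 0.001 shift after turn [2.5 0.5 0. ] from [543.9 -97.9  45.8] q7 0.67
```

It is bearing on the plate: about 11 N reaction and no further travel. I'll press once more, let the pin settle onto the eyes' lower edges, and check.

To row units: 1 mm is 0.016.

Emit:
move_tool --deltas '[[[15, 0.016, 0, 0, 0, 0, 0], [15, 0, 0, 0.016, 0, 0, 0], [15, 0, 0, 0.016, 0, 0, 0], [15, 0.016, 0, 0, 0, 0, 0], [15, 0, 0, 0, 0, 0, 0]]]'

```text
time: 25.4
tool_pos: [544.1, -97.9, 44.9]
tool_rot: [0.004, 0.586, 0.81, -0.001]
wrist_force: [2.8, -15.4, 2.2]
grip_width: 24.7
grasp_force: 60.5
```

Run:
```python
from h import *
np.set_printoptions(precision=1,suppress=True)
go(tub(-87.3,-99,45.7),18.3)
c=cam("side"); cv2.imwrite("pics/s7.png",cv2.resize(c["frame"][165:240,230:330],(800,600),interpolation=2))
```

```text
tilt [ 0. -0. -1.] close 18.3 rz -0.001 shift after turn [ 2.5  0.3 -0.8] from [544.1 -97.9  44.9] q7 0.67
```

View pics/s7.png

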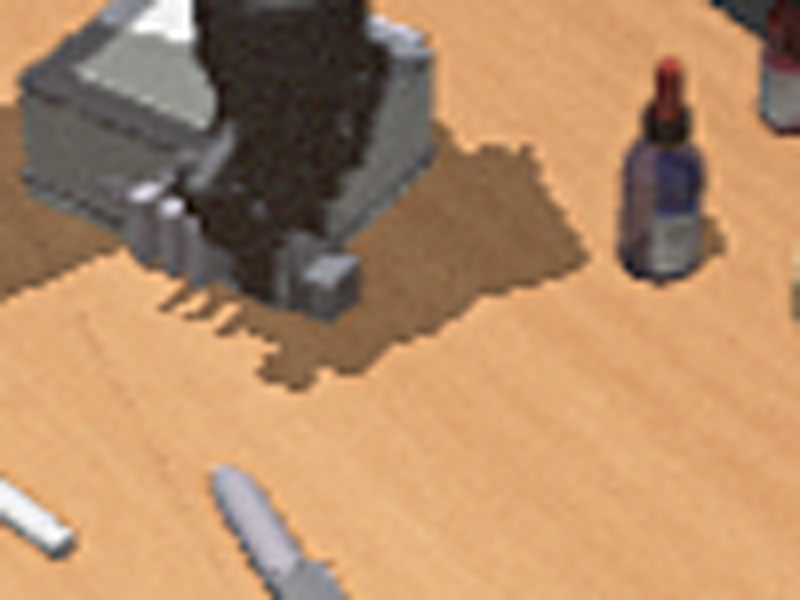

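The handle's rear is at (330,285) and its front is hidden behind the fingers. I ease the push, release and back off upward, then check the pin.

To row units: -60 mm is -0.96, -50 mm is -0.8.

Emit:
move_tool --deltas '[[[15, -0.048, 0, 0, 0, 0, 0], [35, 0, 0, 0, 0, 0, 0], [50, 0, 0, 0, 0, 0, 0], [50, 0, 0, 0, 0, 0, 0], [50, 0, 0, -0.16, 0, 0, 0], [50, 0, 0, -0.48, 0, 0, 0], [50, 0, 0, -0.8, 0, 0, 0], [50, -0.8, 0, -0.48, 0, 0, 0], [50, -0.96, 0, 0, 0, 0, 0], [50, -0.96, 0, 0, 0, 0, 0], [50, -0.96, 0, 0, 0, 0, 0], [50, -0.96, 0, 0, 0, 0, 0], [50, 0, 0, 0, 0, 0, 0]]]'

```text
time: 27.08
tool_pos: [633.4, -376.2, 163.8]
tool_rot: [0.001, 0.587, 0.81, -0.002]
wrist_force: [-0.5, 0.7, -0.4]
grip_width: 50.0
grasp_force: 0.0
```

Run:
```python
from h import *
np.set_printoptions(precision=1,suppress=True)
a=np.radians(YC);B=np.array([[np.cos(a),-np.sin(a),0],[np.sin(a),np.cos(a),0],[0,0,1]])
ims=[]
for n in ["top","side"]:
    c=cam(n); P=cloud(c,np.ones((384,512),bool)); t=(P-CC)@B
    q=t[(abs(t[:,0]+88)<22)&(t[:,1]>-150)&(t[:,1]<-66)&(t[:,2]>35)&(t[:,2]<85)]; print(n,"handle",len(q),np.percentile(q,[2,50,98],axis=0))
    h=q[abs(q[:,0]+88)<9]; h=h[h[:,2]>60]; print(" top z slope along y",np.polyfit(h[:,1],h[:,2],1) if len(h)>3 else 0)
    q=t[(abs(t[:,0])<55)&(abs(t[:,1])<65)&(t[:,2]>50)&(t[:,2]<100)]; print(" lid z",np.median(q[:,2]),np.polyfit(q[:,0],q[:,2],1))
    f=c["frame"][165:240,220:320] if n=="side" else c["frame"][160:235,230:330]
    ims.append(cv2.resize(f,(400,300),interpolation=2))
    ims[-1]=cv2.resize(f,(400,600),interpolation=2) if 0 else ims[-1]
cv2.imwrite("pics/f8.png",np.vstack([cv2.resize(i,(400,300)) for i in ims]))
print(st()["wrist_force"])
```

```text
top handle 215 [[-101.5 -133.1   41.3]
 [ -89.1  -98.9   57.4]
 [ -67.6  -67.6   68.5]]
 top z slope along y [ 0.1 67.1]
 lid z 71.82346135054848 [-0.  71.8]
side handle 197 [[-104.8 -135.3   36.1]
 [ -93.9 -101.5   55.9]
 [ -70.2  -66.3   73.7]]
 top z slope along y [ 0.1 76.1]
 lid z 73.5979014218569 [ 0.  73.5]
[ 0.2 -0.1 -0. ]
```

View pics/f8.png

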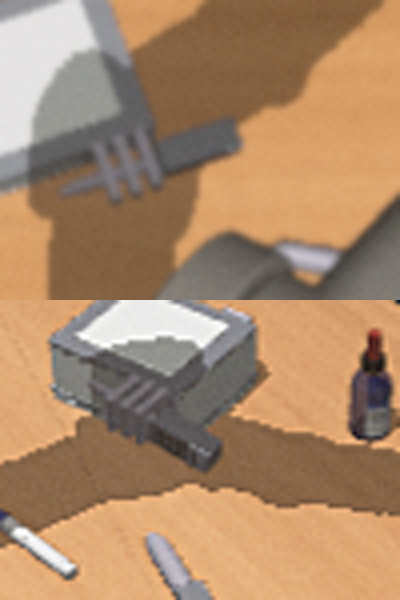

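The pin is through all three eyes: the nose shows beyond the third plate at (65,190) and the handle is at the first plate. The handle's end measures about 1 mm short of nominal and sags slightly, so I'll give it a gentle push with shut fingers.

```bash
python3 -c "
from h import *
go(tub(-89,-165,44),18.3)"
```

```text
tilt [-0.001  0.    -1.   ] close 18.4 rz 0.002 shift after turn [223.3  -1.7 119.5] from [ 634.5 -370.1  163.4] q7 1.0
```

To row units: 60 mm is 0.96, 45 mm is 0.72.

Emit:
move_tool --deltas '[[[0, 0.64, 0, 0, 0, 0, 0], [0, 0.96, -0.016, 0, 0, 0, 0], [0, 0.96, -0.016, 0.32, 0, 0, 0], [0, 0.72, 0, 0.64, 0, 0, 0], [0, 0.288, 0, 0.64, 0, 0, 0], [0, 0, 0, 0.32, 0, 0, 0], [0, 0, 0, 0, 0, 0, 0], [0, 0.08, 0, 0, 0, 0, 0], [0, 0.08, 0, 0, 0, 0, 0], [0, 0.048, 0, 0, 0, 0, 0], [0, 0.048, 0, 0, 0, 0, 0], [0, 0.032, 0, 0, 0, 0, 0], [0, 0, 0, 0, 0, 0, 0]]]'

```text
time: 28.8
tool_pos: [556.7, -142.5, 43.7]
tool_rot: [0.0, 0.584, 0.812, -0.0]
wrist_force: [0.1, 0.3, 0.0]
grip_width: -0.3
grasp_force: 0.0
```

```bash
python3 -c "
from h import *
go(tub(-89,-143,44),18.3)"
```

```text
tilt [ 0. -0. -1.] close 18.5 rz 0.004 shift after turn [ 4.8  0.6 -0.3] from [ 556.7 -142.5   43.7] q7 0.78
```

To row units: 2 mm is 0.032, 1 mm is 0.016.

Emit:
move_tool --deltas '[[[0, 0.032, 0, 0, 0, 0, 0], [0, 0.032, 0, 0, 0, 0, 0], [0, 0.016, 0, 0, 0, 0, 0], [0, 0.016, 0, 0, 0, 0, 0], [0, 0.016, 0, 0, 0, 0, 0], [0, 0.016, 0, 0, 0, 0, 0], [0, 0, 0, 0, 0, 0, 0]]]'

```text
time: 29.68
tool_pos: [556.6, -141.0, 45.3]
tool_rot: [0.005, 0.586, 0.81, -0.001]
wrist_force: [2.3, -13.1, 2.4]
grip_width: 0.4
grasp_force: 6.9
```

```bash
python3 -c "
from h import *
go(tub(-89,-143,44),18.3)"
```

```text
tilt [ 0.007 -0.007 -1.   ] close 18.3 rz -0.001 shift after turn [3.4 0.3 1.3] from [ 556.6 -141.    45.3] q7 0.77
```

To row units: -60 mm is -0.96, -50 mm is -0.8.

Emit:
move_tool --deltas '[[[0, -0.064, 0, 0, 0, 0, 0], [0, -0.192, 0, 0, 0, 0, 0], [0, -0.4, 0, -0.32, 0, 0, 0], [0, -0.64, 0, -0.64, 0, 0, 0], [0, -0.96, 0, -0.8, 0, 0, 0], [0, -0.96, 0, 0, 0, 0, 0], [0, -0.48, 0, 0, 0, 0, 0], [0, 0, 0, 0, 0, 0, 0]]]'

```text
time: 30.68
tool_pos: [622.8, -345.8, 143.1]
tool_rot: [-0.0, 0.586, 0.811, -0.001]
wrist_force: [0.1, 0.6, -0.1]
grip_width: -0.1
grasp_force: 0.0
```

Run:
```python
from h import *
np.set_printoptions(precision=1,suppress=True)
a=np.radians(YC);B=np.array([[np.cos(a),-np.sin(a),0],[np.sin(a),np.cos(a),0],[0,0,1]])
for n in ["top","side"]:
    c=cam(n); P=cloud(c,np.ones((384,512),bool)); t=(P-CC)@B
    q=t[(abs(t[:,0]+88)<22)&(t[:,1]>-150)&(t[:,1]<-66)&(t[:,2]>35)&(t[:,2]<85)]; print(n,len(q),np.percentile(q,[2,50,98],axis=0))
    q=t[(abs(t[:,0])<55)&(abs(t[:,1])<65)&(t[:,2]>50)&(t[:,2]<100)]; print(" lid z",np.median(q[:,2]))
    l=eyes.landmark_of(n,"stout_pin"); print(ptz(c,l[0]["pixel"],0) if l else None)
print(st()["wrist_force"])
```

```text
top 217 [[-101.2 -133.1   40.7]
 [ -89.   -99.    57.8]
 [ -67.5  -68.3   65.9]]
 lid z 71.88902704575372
None
side 186 [[-103.7 -136.3   36.7]
 [ -93.7 -102.4   56.1]
 [ -70.1  -66.7   70.7]]
 lid z 73.49502186062966
[ 445.8 -268.4    0. ]
[-0.2  0.1 -0.3]
```

The handle did not move under the push, so it is home. The lid is shut and the stout pin has not moved, so I hand the job in.

```bash
python3 -c "
from rig import job_done
print(job_done())"
```

```text
the job is handed in; nothing more can be done
None
```

I've handed the job in: the jar was set down upright in the carrier and the lid is fully shut. The slim pin is through all three eyes with its handle against the first plate, and the stout pin is where it was; no result came back.

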